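# Vent the vacuum unit and hold a bayonet filter seated

### The arm

A 6-joint arm with a two-finger parallel gripper is mounted at the origin on the work surface. World frame = base frame: x ahead of the robot, y to its left, z up, the work surface at z = 0. Lengths are in mm, angles in rad, forces in N, time in s.
With the tool pointing down it reaches from about 325 to 875 mm from the base axis. Payload 4.4 kg.
Tool frame: the origin (TCP) lies on the centre line of the jaws, within the pads' length; the fingertips stand ahead of it and the grasp point (between the pads) lies 6 mm ahead of it (ctrl.tcp_to_tips is the z of the fingertips in the tool frame, in mm); z points along the fingers, y is the direction in which the jaws open and shut (so a half turn about z gives the same grasp; the last joint's range is limited). The gripper opens to 85 mm and grips with 20 to 120 N. Pads are 22 mm wide; open, the fingers measure 114 mm over their backs; the gripper's body (76 mm by 85 mm) begins 54 mm behind the grasp point. The pads swing forward as they close: fully open they stand 13 mm farther back than shut.
Start: joints at [-1.304, 0.207, 1.542, -0, 1.393, -0.15], TCP at [233.295, -525.548, 256.282] pointing down, gripper open.
Joint ranges: [-2.73, 2.73], [-0.86, 2.22], [0.23, 2.46], [-1.11, 4.25], [0.08, 2.63], [-2.82, 2.82]. Speed limits (rad/s): [2.79, 2.79, 3.14, 3.14, 3.14, 3.14].

### API

Orientations are given as a 3x3 rotation matrix whose columns are the frame's x, y, z axes.
In Python, from plant import ctrl, sensors, optics gives the robot as it stands. Calls block until the motion is done:
- ctrl.move_ptp(position, orientation): joint-space move of the TCP to a pose.
- ctrl.move_l(position, rot=None, vel=150, threshold=None): straight line of the TCP; rot=None keeps the orientation; vel is the mean speed in mm/s. With threshold (N) it stops when the force on the tool has changed by that much, and returns True; else False.
- ctrl.set_joints(angles): joint-space move.
- ctrl.gripper_to(opening, force=None): finger opening in mm; force is the grip in N (None keeps the last); returns when the fingers have stopped.
- ctrl.hold(seconds).
- ctrl.solve_ik(position, orientation): joint angles nearest the present ones, or None.
- sensors.read_state(): the state.
- optics.grab_frame(name): name is "scene" or "top" or "wrist"; returns (picture, depth): 420x560x3 uint8, red, green, blue; 420x560 float32, mm along the optical axis (not along the pixel's ray), 0 where there is no reading.
- optics.camera_params(name): a dict with "mtx" (3x3 intrinsics, pixels), "k1" (the pictures are not rectified: a ray, as slopes to the right and down, at radius r is drawn at 1 + k1 r^2 times it, then the intrinsics apply), "R" (3x3) and "t" (3): a world point X has camera coordinates R X + t; the wrist camera has in their place "T_tool_cam" (4x4, takes a point from camera to tool coordinates, whose origin is the TCP and whose axes are the flange's). Camera axes: x right, y down, z forward; pixel columns grow to the right and rows downward; lengths in mm; the calibration is good to about 2 mm. A picture is of the moment at which its call begins: read the wrist's pose just before it. camera_params takes no time and is no camera call.
A pose or a line that the arm cannot do raises ctrl.MotionError and nothing moves.
- ctrl.finish_job(): hands the job in, once; it reports no verdict.
The state is a dict: "t": time; "q": joint angles; "qvel": joint speeds; "tau": joint torques, N m; "eef_pos": TCP position; "eef_rot": TCP orientation; "force": force on the tool from outside, world axes, zero at the start; "wrist_torque": the same for the moment, N m; "grip_width": finger opening in mm.
Only numpy, scipy, OpenCV 4.12 (cv2) and the standard library are available. Lean on these libraries where they do the work, as an engineer would, in place of code of your own. Each camera call takes 0.05 s, during which the arm holds its last target.

### The job

On the bench vacuum unit, first press the purple vent pedal all the way down to its stop and let it come up again. Then take the filter cartridge by its wing from the pink holder ring, put its cross-bar into the slots of the round socket, push it fully home against the spring and twist it a quarter turn clockwise (seen from above), as far as it goes. The socket springs back, so finish while still gripping the cartridge and holding it upright, seated and fully turned; leave the other labware where it is.

Things in the scene. Friction and masses are not known exactly. Their poses are not given: they have to be found in the camera images.
- pedal_pad (a point): Press point on top of the purple ribbed vent pedal (plate 100 x 62 x 6 mm), on its centre line, 75 mm from the hinge, which is at its +x end. At rest its frame has the unit's axes, though the plate slopes up 0.22 rad towards -x and the point is about 51 mm above the work surface; at the stop the plate is level and the point about 16 mm lower.
- pedal (a joint): Vent pedal angle: 0 released, 0.22 rad down at its stop. A spring returns it; pressing at pedal_pad takes about 3 N at first and 6 N at the stop.
- socket_mouth (a point): Centre of the round metal socket's top face (80 mm across, 80 mm above the work surface). Axes are the unit's: z up, x along the slots. The mouth is a round hole 36 mm across with two open slots, 14 mm wide, running out from it along +x and -x. Under the 8 mm thick rim is a round chamber in which the cross-bar can turn, once it is within 2.5 mm of fully home.
- socket_push (a joint): How far the socket's spring plunger is pushed down: 0 at rest, 0.010 m fully home; about 8 N at first, 12 N fully home (the cartridge's weight helps). At rest it is 9.5 mm below the mouth: a dark disc with two brass ribs, 28 mm long, 6 mm high and 11.4 mm apart, along x when untwisted, that take the cross-bar between them.
- socket_turn (a joint): How far the plunger is turned clockwise seen from above: 0 at rest, 1.5 rad at its stop. A spring turns it back with 0.05 Nm at first and 0.19 Nm at the stop. The cartridge turns up to 0.15 rad more than the plunger because of play.
- filter_grip (a point): Centre of the teal upright wing on top of the filter cartridge; x along the wing (and the cross-bar below), z up. Wing: 42 mm long (x), 16 mm thick (y), 36 mm high, to be gripped across its thickness. The same if turned half a turn. Fully home in the socket this point is 30 mm above socket_mouth (flange flat on the socket); resting on the unpressed plunger, 40 mm above.
- filter: The filter cartridge, 0.28 to 0.46 kg; origin at the centre of the cross-bar's underside, axes as filter_grip, which is 49.5 mm above. From below: cross-bar 54 mm long (x), 9 mm wide and high, rounded underneath; stem 30 mm across; white flange 72 mm across from 19.5 to 31.5 mm up; wing from there to 67.5 mm. At the start its flange rests on the holder ring.
- unit: The ivory vacuum unit, fixed; base 22 mm high, 250 mm wide (y), from 85 mm in front (-x) of its origin to 160 mm behind; a pump motor up to 66 mm high lies along y over the rear 70 mm. The round socket is 55 mm to its +y side, the pedal 70 mm to its -y side, free end at the front (-x).
- holder: Fixed pink ring, 82 mm outside, 62 mm inside, 45 mm high, in which the cartridge hangs by its flange at the start; origin at the centre of its underside.
- well_plate: Bystander: white well plate, 85 x 127 x 14 mm; origin under its centre.
- reagent_bottle: Bystander: amber bottle with blue cap, 56 mm across, 120 mm high; origin under its centre.
- tube_rack: Bystander: yellow tube rack, 100 x 60 mm, 52 mm high with tubes; origin under its centre.
- tip_box: Bystander: blue tip box with clear lid, 88 x 123 x 62 mm; origin under its centre.
Mind the look-alikes: they are no part of the job. There is more than one size of the filter; the one meant has the size given above.

How it is judged:
By the outcome, as a careful person would: the job done as asked, in the order asked, and still so for the second after the job is handed in, while the arm keeps its last pose, push and grip.
It also fails if it takes over 51 s, if anything falls off the work surface, if the arm or the gripper's body presses on something with over 40 N, if the wrist force passes 120 N, or if a joint passes its speed limit or range.

## Working session

There is one attempt and no reset: what is moved stays moved. The work goes in short steps, each a Python script; the robot and the scene stay as the last script left them, time stands still between calls to the robot, and variables do not carry over. Pictures are saved under pics/ and viewed, and the job is handed in when it is done.

```bash
mkdir -p pics; ls; python3 - <<'E'
from plant import ctrl, sensors, optics
import cv2, numpy as np
for n in ["scene","top"]:
    p,d=optics.grab_frame(n); cv2.imwrite(f"pics/{n}0.png",p[:,:,::-1]); np.savez(f"{n}0.npz",p=p,d=d)
    print(n,optics.camera_params(n))
print(optics.camera_params("wrist"),ctrl.tcp_to_tips,sensors.read_state())
E
```

```text
pics
scene {'mtx': array([[387.95001595,   0.        , 282.35280513],
       [  0.        , 387.95001595, 213.35880666],
       [  0.        ,   0.        ,   1.        ]]), 'k1': -0.011173759531186694, 'R': array([[ 0.34862039,  0.93717056, -0.0132352 ],
       [ 0.5788847 , -0.22640359, -0.78334789],
       [-0.73712707,  0.2654294 , -0.62144261]]), 't': array([-213.60374655, -243.3800373 , 1391.5437332 ])}
top {'mtx': array([[500.40331601,   0.        , 280.47500276],
       [  0.        , 500.40331601, 209.69559595],
       [  0.        ,   0.        ,   1.        ]]), 'k1': -0.13698483205169212, 'R': array([[-0.01202841, -0.99991587,  0.00485531],
       [-0.98067457,  0.01084841, -0.1953451 ],
       [ 0.19527599, -0.00711117, -0.98072255]]), 't': array([  55.66355163,  552.7840578 , 1620.18401873])}
{'mtx': array([[300.00577534,   0.        , 282.77351445],
       [  0.        , 300.00577534, 208.47554328],
       [  0.        ,   0.        ,   1.        ]]), 'k1': -0.032129660497883225, 'T_tool_cam': array([[-2.84663772e-04, -9.59790042e-01, -2.80718711e-01,
         7.125532
[... 367 characters left out ...]
   1.39349424e+00, -1.50542701e-01]), 'qvel': array([ 2.20145905e-05, -4.86948881e-04, -3.12443365e-03, -2.42625077e-04,
        7.23133833e-04, -4.61486438e-04]), 'tau': array([-1.04637584e-04, -3.84091330e+01, -2.92546481e+01, -2.84316611e-04,
        4.83389376e-03,  1.09356364e-05]), 'eef_pos': array([ 233.13270149, -524.93267625,  255.23486881]), 'eef_rot': array([[ 9.13970197e-01,  4.05780985e-01, -5.21596225e-04],
       [ 4.05781185e-01, -9.13968085e-01,  1.99235215e-03],
       [ 3.31736315e-04, -2.03260442e-03, -9.99997879e-01]]), 'force': array([-0.36226656, -0.00765255,  0.43926038]), 'wrist_torque': array([ 0.02859423, -0.01716173,  0.03756868]), 'grip_width': 85.67519943521437}
```

View pics/scene0.png

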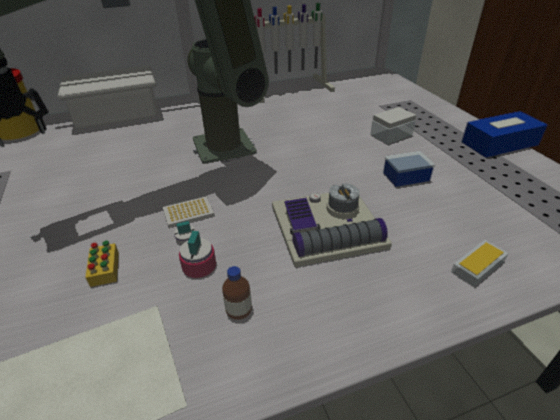

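View pics/top0.png

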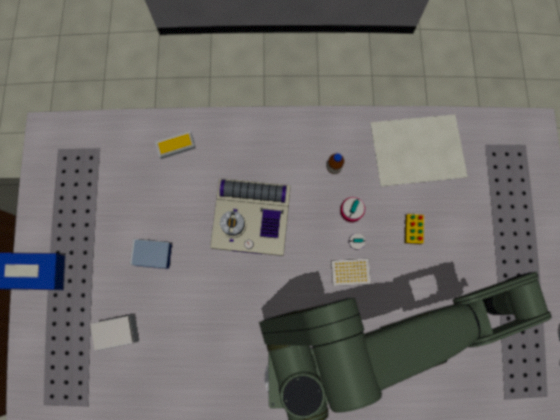

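The scene view shows the unit (330,225) with its pedal (300,213) and socket (343,198). There is a teal-winged cartridge in the pink ring (197,250) and a smaller one at (183,232). In the top view these sit at (232,222) for the socket, (270,222) for the pedal, (353,208) for the ring and (357,241) for the small one. Next I'll enlarge the top view.

```bash
cat > h.py <<'E'
import numpy as np, cv2
from plant import ctrl, sensors, optics
def cam(n, st=None):
    c=optics.camera_params(n)
    if n=="wrist":
        T=np.eye(4);T[:3,:3]=st["eef_rot"];T[:3,3]=st["eef_pos"];M=T@c["T_tool_cam"]
        Rwc=M[:3,:3]; o=M[:3,3]
    else: Rwc=c["R"].T; o=-Rwc@c["t"]
    return c["mtx"],c["k1"],Rwc,o
def rays(uv,C):
    K,k,Rwc,o=C
    n=cv2.undistortPoints(np.asarray(uv,float).reshape(-1,1,2),K,np.array([k,0,0,0.]),).reshape(-1,2)
    return np.c_[n,np.ones(len(n))]@Rwc.T
def onplane(uv,z,C):
    r=rays(uv,C); o=C[3]; return o+r*((z-o[2])/r[:,2])[:,None]
def cloud(d,C):
    h,w=d.shape; u,v=np.meshgrid(np.arange(w),np.arange(h))
    r=rays(np.stack([u,v],-1).reshape(-1,2),C); return (C[3]+r*d.reshape(-1,1)).reshape(h,w,3)
E
python3 - <<'E'
from h import *
a=np.load("top0.npz"); p,d=a["p"],a["d"]
c=p[170:290,200:440]; cv2.imwrite("pics/topcrop.png",cv2.resize(c,None,fx=3.3,fy=3.3,interpolation=cv2.INTER_CUBIC)[:,:,::-1])
C=cam("top"); P=cloud(d,C)
for u,v in [(232,222),(270,222),(353,208),(357,241),(283,248),(217,245),(285,200),(320,230),(350,270)]: print(u,v,P[v,u].round(1))
E
```

```text
232 222 [510.4 209.8  71.1]
270 222 [513.9  84.8  43.4]
353 208 [ 548.3 -188.2   95.1]
357 241 [ 444.6 -203.5   54.7]
283 248 [428.4  42.1  21.8]
217 245 [441.2 265.   18.5]
285 200 [593.6  33.1  21.6]
320 230 [492.1 -86.3  -3.1]
350 270 [ 351.9 -182.6   13.7]
```

View pics/topcrop.png

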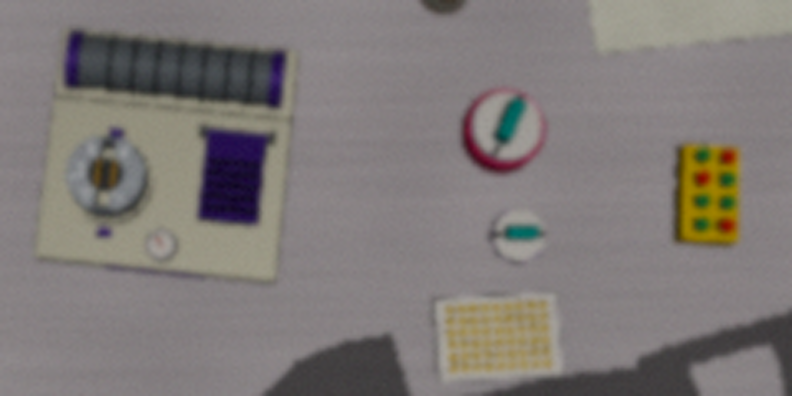

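The meant cartridge is the one standing in the pink ring, at top px (353,208): its wing top is at z≈95 and its flange is large. The decoy at px (357,241) is smaller and lower, z≈55. I'll look at both areas from the wrist.

```bash
python3 - <<'E'
from h import *
def R(yaw):
    # tool x at yaw, z down
    c,s=np.cos(yaw),np.sin(yaw); x=np.array([c,s,0]);z=np.array([0,0,-1.]);return np.c_[x,np.cross(z,x),z]
for nm,pos in [("cart",[520,-190,250]),("unit",[480,145,250])]:
    sols={}
    for y in np.arange(-3.1,3.1,0.3):
        q=ctrl.solve_ik(pos,R(y)); sols[round(y,1)]=None if q is None else round(float(q[5]),2)
    print(nm,sols)
ctrl.move_ptp([520,-190,250],R(0.0))
st=sensors.read_state(); p,d=optics.grab_frame("wrist"); np.savez("w1.npz",p=p,d=d,**st); cv2.imwrite("pics/w1.png",p[:,:,::-1])
ctrl.move_ptp([490,145,260],R(0.0))
st=sensors.read_state(); p,d=optics.grab_frame("wrist"); np.savez("w2.npz",p=p,d=d,**st); cv2.imwrite("pics/w2.png",p[:,:,::-1])
print(st["t"],st["eef_pos"],st["force"])
E
```

```text
cart {np.float64(-3.1): -2.12, np.float64(-2.8): -2.42, np.float64(-2.5): -2.72, np.float64(-2.2): None, np.float64(-1.9): None, np.float64(-1.6): 2.66, np.float64(-1.3): 2.36, np.float64(-1.0): 2.06, np.float64(-0.7): 1.76, np.float64(-0.4): 1.46, np.float64(-0.1): 1.16, np.float64(0.2): 0.86, np.float64(0.5): 0.56, np.float64(0.8): 0.26, np.float64(1.1): -0.04, np.float64(1.4): -0.34, np.float64(1.7): -0.64, np.float64(2.0): -0.94, np.float64(2.3): -1.24, np.float64(2.6): -1.54, np.float64(2.9): -1.84}
unit {np.float64(-3.1): -1.49, np.float64(-2.8): -1.79, np.float64(-2.5): -2.09, np.float64(-2.2): -2.39, np.float64(-1.9): -2.69, np.float64(-1.6): None, np.float64(-1.3): None, np.float64(-1.0): 2.69, np.float64(-0.7): 2.39, np.float64(-0.4): 2.09, np.float64(-0.1): 1.79, np.float64(0.2): 1.49, np.float64(0.5): 1.19, np.float64(0.8): 0.89, np.float64(1.1): 0.59, np.float64(1.4): 0.29, np.float64(1.7): -0.01, np.float64(2.0): -0.31, np.float64(2.3): -0.61, np.float64(2.6): -0.91, np.float64(2.9): -1.21}
3.05 [490.46747378 144.045004   260.02326508] [ 0.33224732 -0.32869053  0.86328221]
```

View pics/w1.png

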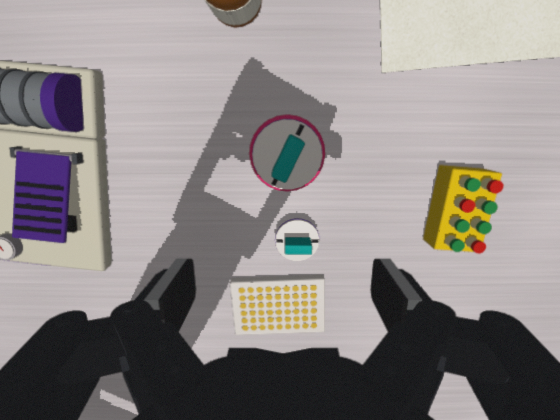

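View pics/w2.png

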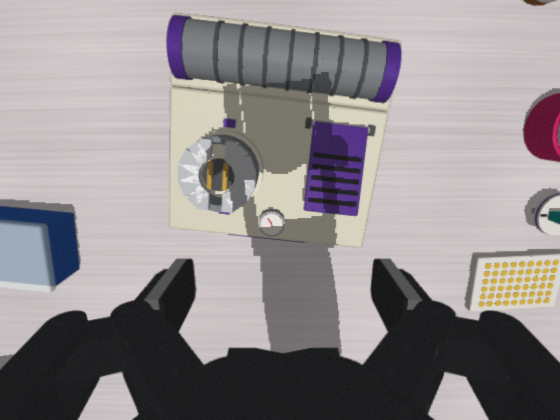

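In w1 the cartridge in the pink ring (288,152) has the large wing and protruding bar ends, while the decoy at (297,240) is small. In w2 the socket is at (218,173), the pedal at (335,168), and the slots and ribs run roughly along the unit's x. Next I'll measure, and crop the target for confirmation.

```bash
python3 - <<'E'
from h import *
def ld(f): 
    a=np.load(f); C=cam("wrist",a); return a["p"],a["d"],C,cloud(a["d"],C)
def rect(P): r=cv2.minAreaRect(P[:,:2].astype(np.float32)); b=cv2.boxPoints(r); e=[b[1]-b[0],b[2]-b[1]]; e=max(e,key=np.linalg.norm); return np.round(r[0],1),np.round(r[1],1),round(float(np.arctan(e[1]/e[0])),3)
p,d,C,P=ld("w1.npz")
hsv=cv2.cvtColor(p,cv2.COLOR_RGB2HSV)
teal=((hsv[...,0]>80)&(hsv[...,0]<97)&(hsv[...,1]>100)&(hsv[...,2]>40)).astype(np.uint8)
n,l,s,c=cv2.connectedComponentsWithStats(teal)
for i in range(1,n):
    if s[i,4]<60: continue
    m=l==i; Z=P[m][:,2]; zt=np.percentile(Z,90); print("teal",c[i].round(0),s[i,4],"z",np.percentile(Z,[2,50,90]).round(1))
    v,u=np.where(m&(P[...,2]>zt-5)); Q=onplane(np.c_[u,v],zt,C); print("  rect",rect(Q),"mean",Q.mean(0).round(1))
    v,u=np.where(m&(P[...,2]>zt-5)); Q=P[v,u]; print("  cloudrect",rect(Q))
# pink ring: flange disc
fl=(np.abs(P[...,2]-57)<5)&(np.linalg.norm(P[...,:2]-[548,-188],axis=-1)<60)
v,u=np.where(fl); Q=onplane(np.c_[u,v],57,C); print("flange circ",cv2.minEnclosingCircle(Q[:,:2].astype(np.float32)),len(Q), np.median(P[v,u,2]))
fl=(np.abs(P[...,2]-45)<4)&(np.linalg.norm(P[...,:2]-[548,-188],axis=-1)<60)
v,u=np.where(fl); Q=onplane(np.c_[u,v],45,C); print("ring circ",cv2.minEnclosingCircle(Q[:,:2].astype(np.float32)),len(Q))
# bar ends (dark) visible? skip
cv2.imwrite("pics/cartcrop.png",cv2.resize(p[90:280,200:380],None,fx=3,fy=3,interpolation=cv2.INTER_CUBIC)[:,:,::-1])
p,d,C,P=ld("w2.npz")
top=((np.abs(P[...,2]-80)<4)&(np.linalg.norm(P[...,:2]-[510,205],axis=-1)<60)).astype(np.uint8)
v,u=np.where(top>0); print("socket z",np.median(P[v,u,2]),len(u))
cs,h=cv2.findContours(top,cv2.RETR_CCOMP,cv2.CHAIN_APPROX_NONE)
for k in cs:
    if len(k)>20:
        Q=onplane(k.reshape(-1,2),80,C)[:,:2].astype(np.float32); print(len(k),cv2.minEnclosingCircle(Q),rect(Q))
hsv=cv2.cvtColor(p,cv2.COLOR_RGB2HSV)
pu=((hsv[...,0]>120)&(hsv[...,0]<145)&(hsv[...,1]>90)).astype(np.uint8); pu=cv2.morphologyEx(pu,cv2.MORPH_CLOSE,np.ones((9,9)))
n,l,s,c=cv2.connectedComponentsWithStats(pu)
for i in range(1,n):
    if s[i,4]<30: continue
    m=l==i; print("purple",c[i].round(0),s[i,4],rect(P[m]),P[m].mean(0).round(1),np.percentile(P[m][:,2],[2,98]).round(1))
b=((np.abs(P[...,2]-22)<4)&(np.linalg.norm(P[...,:2]-[540,145],axis=-1)<220)).astype(np.uint8)
v,u=np.where(b>0); Q=onplane(np.c_[u,v],22,C); print("base",rect(Q),np.median(P[v,u,2]))
br=((hsv[...,0]>12)&(hsv[...,0]<28)&(hsv[...,1]>120)).astype(np.uint8); br[:130]=0;br[215:]=0;br[:,:190]=0;br[:,250:]=0
v,u=np.where(br>0); Q=onplane(np.c_[u,v],76,C); print("brass",rect(Q),len(u),np.percentile(P[v,u,2],[5,50,95]))
cv2.imwrite("pics/unitcrop.png",cv2.resize(p[110:250,160:400],None,fx=3.3,fy=3.3,interpolation=cv2.INTER_CUBIC)[:,:,::-1])
E
```

```text
teal [287. 158.] 800 z [89.7 93.6 94.5]
  rect (array([ 558. , -195.7]), array([15.9, 41.6]), -0.442) mean [ 558.6 -196.    94.5]
  cloudrect (array([ 563.2, -197.5]), array([23.2, 52.7]), -0.213)
teal [298. 245.] 428 z [27.7 50.9 52.5]
  rect (array([ 452. , -209.3]), array([29.9, 12.4]), 1.569) mean [ 451.4 -209.2   52.5]
  cloudrect (array([ 518.4, -208. ]), array([146.7,  29.9]), 0.018)
flange circ ((557.902099609375, -195.79115295410156), 36.19173812866211) 3003 57.70667763841516
ring circ ((557.8235473632812, -195.9493408203125), 40.8572998046875) 725
socket z 80.63767928856481 3416
183 ((507.4510498046875, 197.3846435546875), 36.480098724365234) (array([506.3, 187.7]), array([33.1, 72.5]), -0.116)
55 ((507.382080078125, 199.13955688476562), 13.867698669433594) (array([507.1, 196.3]), array([ 9. , 27.7]), -0.115)
179 ((510.066162109375, 221.02027893066406), 36.66024398803711) (array([511.2, 231.6]), array([33.4, 72.8]), -0.097)
57 ((510.9986572265625, 220.61306762695312), 14.274028778076172) (array([511. , 222.9]), array([ 9. , 28.4]), -0.017)
purple [176.  46.] 898 (array([598., 211.]), array([145.2,  50.3]), 0.75) [632.3 245.1  63. ] [45.  67.8]
purple [390.  72.] 830 (array([583.7,  74.8]), array([ 47.9, 135. ]), -0.924) [608.8  38.7  63.2] [46.1 67.8]
purple [229. 123.] 87 (array([560.3, 204.1]), array([11.7,  8.7]), 1.509) [560.4 204.1  23.9] [22.4 25.1]
purple [335. 168.] 4795 (array([512.7, 100.8]), array([94.8, 96.2]), -0.109) [511.6  84.7  47.7] [35.6 56.7]
base (array([539.8, 150.9]), array([248.3, 244.4]), 1.458) 22.65186805566279
brass (array([509.3, 209.9]), array([20.5, 28.1]), -0.076) 259 [73.10392148 77.02949376 78.28284073]
```

View pics/cartcrop.png

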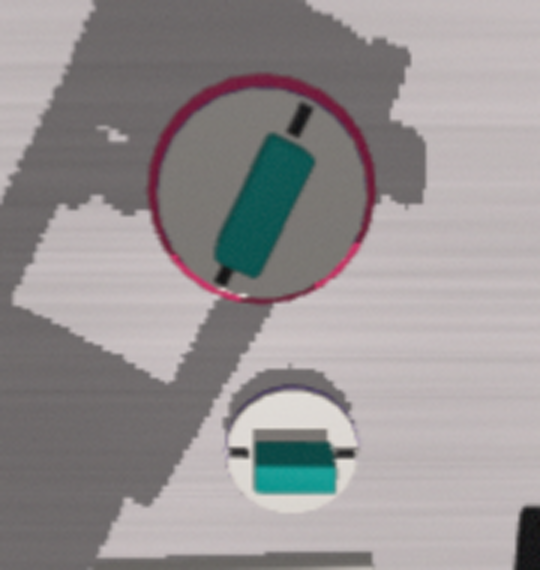

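View pics/unitcrop.png

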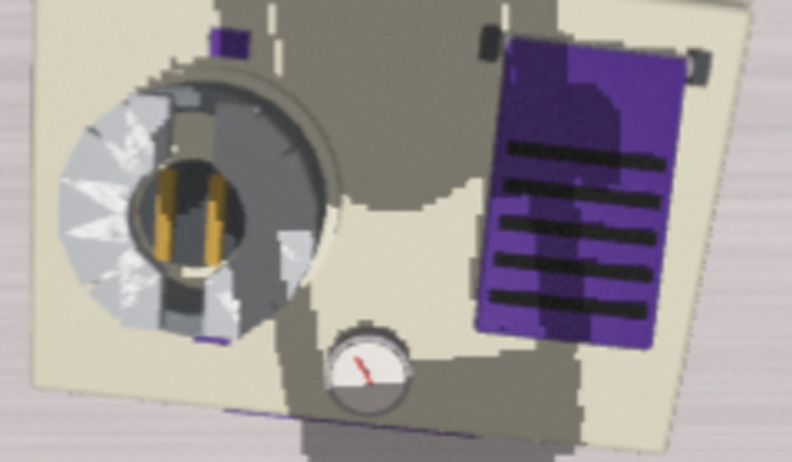

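Target confirmed: flange radius 36, wing 41.6×15.9 at z 94, grip point (558,−196), wing yaw −0.442. The decoy's wing is only about 30 × 12. The socket is at about (508.5,209.5), and unit yaw is about −0.108. Next is the pedal press point, then the press.

```bash
cat >> h.py <<'E'
def R(yaw):
    c,s=np.cos(yaw),np.sin(yaw); x=np.array([c,s,0]);z=np.array([0,0,-1.]);return np.c_[x,np.cross(z,x),z]
YAW=-0.108
E
python3 - <<'E'
from h import *
a=np.load("w2.npz"); C=cam("wrist",a)
f=onplane([[304.5,210.6],[357.6,215.5]],56.4,C); b=onplane([[160+508/3.3,110+38/3.3],[160+686/3.3,110+62/3.3]],34,C)
ux=np.array([np.cos(YAW),np.sin(YAW),0])
print(f.round(1),b.round(1), (b.mean(0)-f.mean(0))@ux)
pad=f.mean(0)+ux*24.4; pad2=np.array([502.5,154.9,0])-70*np.array([-ux[1],ux[0],0]); print(pad,pad2)
E
```

```text
[[465.5 118.6  56.4]
 [459.7  58.6  56.4]] [[561.7 108.4  34. ]
 [553.9  47.9  34. ]] 95.768588312019
[486.85877512  85.96032445  56.4       ] [494.95468807  85.30784334   0.        ]
```

```bash
python3 - <<'E'
from h import *
Rt=R(YAW+np.pi)
ctrl.gripper_to(0,40)
ctrl.move_ptp([486.9,85.9,100],Rt)
s=sensors.read_state(); print(s["t"],s["eef_pos"],s["force"],s["grip_width"])
hit=ctrl.move_l([486.9,85.9,53],vel=30,threshold=16)
s=sensors.read_state(); print(hit,s["t"],s["eef_pos"],s["force"])
p,d=optics.grab_frame("wrist"); cv2.imwrite("pics/press.png",p[:,:,::-1])
p,d=optics.grab_frame("scene"); cv2.imwrite("pics/press_s.png",cv2.resize(p[160:280,250:410],None,fx=4,fy=4)[:,:,::-1])
E
```

```text
6.525 [487.06717292  85.93791177 100.15821267] [-0.55727846 -0.87859387  0.50834787] -0.0907178090433544
True 7.75 [485.60123964  86.08510569  59.95083643] [-2.42264002 -0.32629692  8.3540111 ]
```

View pics/press.png

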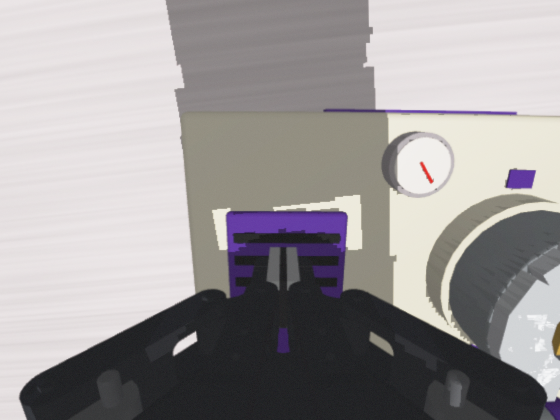

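View pics/press_s.png

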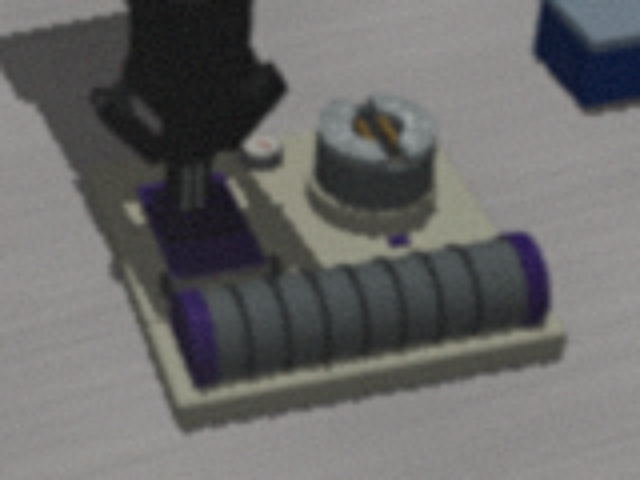

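The tip is at z≈35, which is the stop height, and the pedal looks level in the view: plate front edge at px (287,213), fingers on it. I'll push a bit harder to be certain, then release and look.

```bash
python3 - <<'E'
from h import *
hit=ctrl.move_l([486.9,85.9,53],vel=15,threshold=15)
s=sensors.read_state(); print(hit,s["t"],s["eef_pos"],s["force"])
ctrl.hold(0.1); s=sensors.read_state(); print(s["eef_pos"],s["force"])
ctrl.move_l([486.9,85.9,110],vel=120)
s=sensors.read_state(); print(s["t"],s["force"])
ctrl.move_ptp([525,190,250],R(YAW+np.pi))
st=sensors.read_state(); p,d=optics.grab_frame("wrist"); np.savez("w3.npz",p=p,d=d,**st); cv2.imwrite("pics/w3.png",p[:,:,::-1])
print(st["t"],st["eef_pos"])
C=cam("wrist",st);P=cloud(d,C)
top=((np.abs(P[...,2]-80)<4)&(np.linalg.norm(P[...,:2]-[510,209],axis=-1)<60)).astype(np.uint8)
v,u=np.where(top>0); Q=onplane(np.c_[u,v],80,C)[:,:2].astype(np.float32)
print("all",cv2.minEnclosingCircle(Q),len(u),np.median(P[v,u,2]))
a=np.load("w2.npz");C2=cam("wrist",a);P2=cloud(a["d"],C2)
v,u=np.where((np.abs(P2[...,2]-80)<4)&(np.linalg.norm(P2[...,:2]-[510,209],axis=-1)<60)); Q=onplane(np.c_[u,v],80,C2)[:,:2].astype(np.float32)
print("w2 all",cv2.minEnclosingCircle(Q),len(u))
for pp,CC,PP in((p,C,P),(a["p"],C2,P2)):
    hsv=cv2.cvtColor(pp,cv2.COLOR_RGB2HSV)
    m=(hsv[...,0]>12)&(hsv[...,0]<28)&(hsv[...,1]>120)&(np.linalg.norm(PP[...,:2]-[510,209],axis=-1)<25)
    v,u=np.where(m);Q=onplane(np.c_[u,v],76.5,CC)[:,:2].astype(np.float32);r=cv2.minAreaRect(Q);print("brass",r,len(u))
E
```

```text
True 8.1083 [485.68727715  86.06628893  59.95917058] [-1.75999813  0.5560633   8.36093709]
[485.65618395  86.09051052  59.93304536] [-2.90954817 -0.83749421  8.80059814]
8.7833 [-0.47157261 -0.31497733  0.60122887]
9.525 [523.63948105 189.33470645 247.65383827]
all ((508.9747619628906, 209.63241577148438), 40.362064361572266) 3642 80.74575488421988
w2 all ((508.0926513671875, 211.81228637695312), 40.32201385498047) 3424
brass ((508.1324157714844, 209.69618225097656), (19.75385093688965, 27.853513717651367), 84.33992767333984) 261
brass ((508.4179992675781, 211.79925537109375), (20.49053955078125, 28.0955810546875), 85.66678619384766) 255
```

View pics/w3.png

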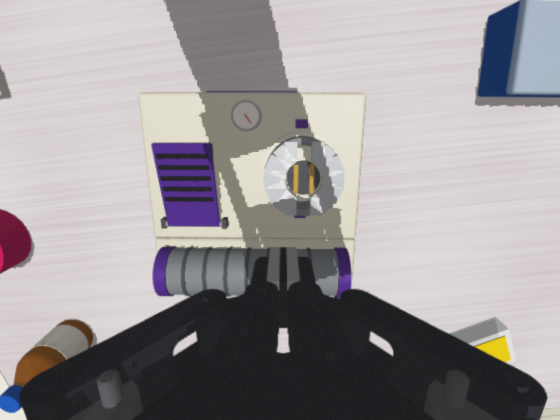

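The pedal force rose hard with no more travel (tip stuck at 34.95), so the stop was reached. In w3 the pedal (187,185) looks tilted again, and the socket is at (304,177) with its ribs still along x. Averaging the two opposite-yaw views gives the socket at (508.5,210.7), which cancels the camera offset. I'll check the pedal height, then grasp.

```bash
python3 - <<'E'
from h import *
a=np.load("w3.npz");C=cam("wrist",a);P=cloud(a["d"],C);p=a["p"]
hsv=cv2.cvtColor(p,cv2.COLOR_RGB2HSV)
m=(hsv[...,0]>120)&(hsv[...,0]<145)&(hsv[...,1]>90); m[:,:140]=0;m[:,225:]=0;m[235:]=0
print("pedal z",np.percentile(P[m][:,2],[2,50,98]))
v,u=np.where((np.abs(P[...,2]-22)<4)&(np.linalg.norm(P[...,:2]-[540,145],axis=-1)<220)&(np.arange(420)[:,None]<240)); Q=onplane(np.c_[u,v],22,C)[:,:2].astype(np.float32)
r=cv2.minAreaRect(Q);print("base",r)
Rg=R(-0.442+np.pi)
x,y=558.2,-196.8
ctrl.gripper_to(50)
ctrl.move_ptp([x,y,150],Rg)
ctrl.move_l([x,y,86],vel=120)
ctrl.hold(0.2)
s=sensors.read_state(); print(s["t"],s["eef_pos"],s["force"],s["grip_width"])
ctrl.gripper_to(5,100)
s=sensors.read_state(); print(s["t"],s["eef_pos"],s["force"],s["grip_width"])
p,d=optics.grab_frame("wrist"); cv2.imwrite("pics/grasp.png",p[:,:,::-1])
E
```

```text
pedal z [36.01904842 47.22428844 57.05064422]
base ((502.7615661621094, 155.62860107421875), (248.70196533203125, 171.7476043701172), 83.73367309570312)
12.475 [ 559.07174144 -197.2523435    87.25697061] [-0.8190202  -0.28896647 -0.11659442] 49.71215131241415
12.8833 [ 558.65679889 -196.84755597   86.73923308] [-0.03778929  1.07233445  4.73005603] 14.688127862778211
```

View pics/grasp.png

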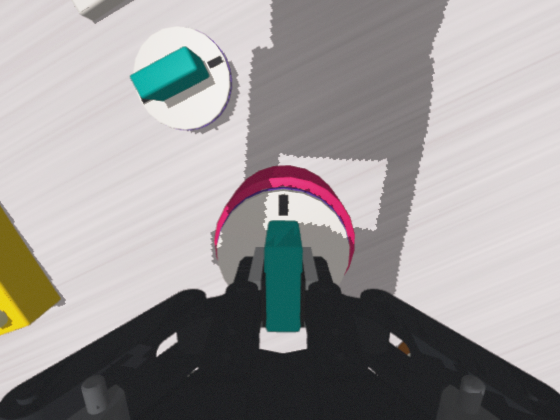

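The jaws are gripping the wing with it aligned (wing px 284,222–330), and the decoy is untouched at (180,78). I'll lift and check the wing's position in the hand.

```bash
python3 - <<'E'
from h import *
s=sensors.read_state(); p0=s["eef_pos"]
ctrl.move_l([558.4,-196.8,180],vel=150)
ctrl.hold(0.3)
s=sensors.read_state(); p,d=optics.grab_frame("wrist"); np.savez("w4.npz",p=p,d=d,**s); cv2.imwrite("pics/w4.png",p[:,:,::-1])
print(s["t"],s["eef_pos"],s["force"],s["wrist_torque"],s["grip_width"])
T=optics.camera_params("wrist")["T_tool_cam"]
K,k=cam("wrist",s)[:2]
Ct=(K,k,T[:3,:3],T[:3,3]); P=cloud(d,Ct)   # tool frame
hsv=cv2.cvtColor(p,cv2.COLOR_RGB2HSV)
# white flange points in tool frame: expected flange top z = 11.7-? filter_grip z_tool~+11.5, flange top +29.5
m=(P[...,2]>20)&(P[...,2]<37)&(np.linalg.norm(P[...,:2],axis=-1)<60)&(hsv[...,1]<40)&(hsv[...,2]>70)
v,u=np.where(m); print("flange z",np.percentile(P[m][:,2],[5,50,95]),len(u))
zf=np.median(P[m][:,2]); Q=onplane(np.c_[u,v],zf,Ct)[:,:2].astype(np.float32); print(cv2.minEnclosingCircle(Q),Q.min(0),Q.max(0))
m=(hsv[...,0]>80)&(hsv[...,0]<97)&(hsv[...,1]>100)&(np.linalg.norm(P[...,:2],axis=-1)<60)
v,u=np.where(m); zz=P[m][:,2]; print("wing z",np.percentile(zz,[2,10,50,90]),); 
z=np.percentile(zz,20); mm=zz<z+4; Q=onplane(np.c_[u,v][mm],z,Ct); print(Q.min(0),Q.max(0),cv2.minAreaRect(Q[:,:2].astype(np.float32)))
E
```

```text
14.0083 [ 557.8672756  -196.55562882  178.86414908] [-0.03736516 -0.13045886 -4.44863391] [ 0.02344556 -0.01936993  0.03769556] 14.47630815897601
flange z [27.8603595  28.88809578 30.07485579] 6430
((2.773916721343994, -0.9778582453727722), 36.331111907958984) [-15.969236 -36.43448 ] [37.915558 34.447235]
wing z [-8.26967158 -7.71747567 -6.83590876  7.95015415]
[-17.91144484  -8.60589245  -7.44677436] [24.05525783  7.09384437 -7.44677436] ((3.074399948120117, -0.745814323425293), (41.97570037841797, 15.641854286193848), 0.1257203370332718)
```

View pics/w4.png

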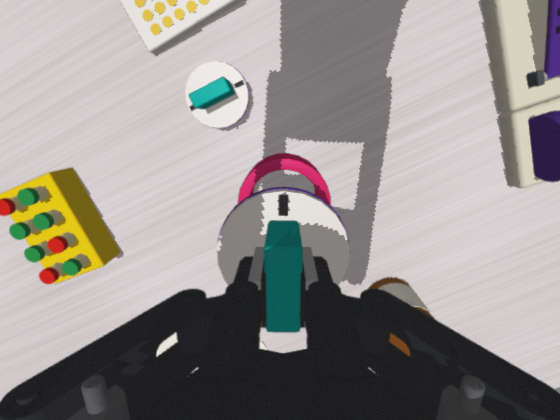

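The cartridge is held upright, 2.9 mm off along tool x. Its sideways reading of −0.9 mm matches the camera bias found earlier, so the 210.7 estimate for the socket holds. I'll move above the socket, correct for the servo offset and look.

```bash
cat >> h.py <<'E'
SOCK=np.array([508.5,210.7]); OFF=2.9
def tcp(yaw,z):  # tool yaw
    return np.r_[SOCK-OFF*np.array([np.cos(yaw),np.sin(yaw)]),z]
E
python3 - <<'E'
from h import *
Y0=YAW+np.pi
ctrl.move_ptp(tcp(Y0,180),R(Y0))
ctrl.move_l(tcp(Y0,153),vel=120); ctrl.hold(0.4)
s=sensors.read_state(); print(s["t"],tcp(Y0,153),s["eef_pos"],np.arctan2(s["eef_rot"][1,0],s["eef_rot"][0,0])-Y0,s["eef_rot"][:,2],s["force"],s["q"])
p,d=optics.grab_frame("wrist"); cv2.imwrite("pics/w5.png",p[:,:,::-1])
p,d=optics.grab_frame("scene"); cv2.imwrite("pics/s5.png",cv2.resize(p[130:250,270:420],None,fx=4,fy=4,interpolation=cv2.INTER_CUBIC)[:,:,::-1])
E
```

```text
16.35 [511.38310363 210.38740851 153.        ] [511.69325569 210.51251888 153.54769964] 0.00012608097384569916 [ 9.67754015e-04  2.11778152e-04 -9.99999509e-01] [ 0.37141927 -0.23442406 -4.02302646] [ 2.33879567e-01  2.66885131e-01  1.69407078e+00 -1.97601413e-05
  1.17964626e+00 -1.22903546e+00]
```

View pics/w5.png

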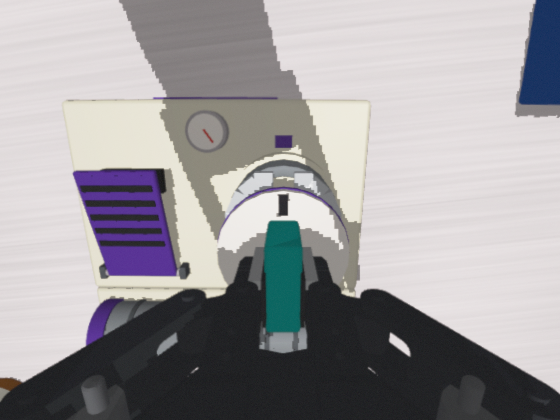

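View pics/s5.png

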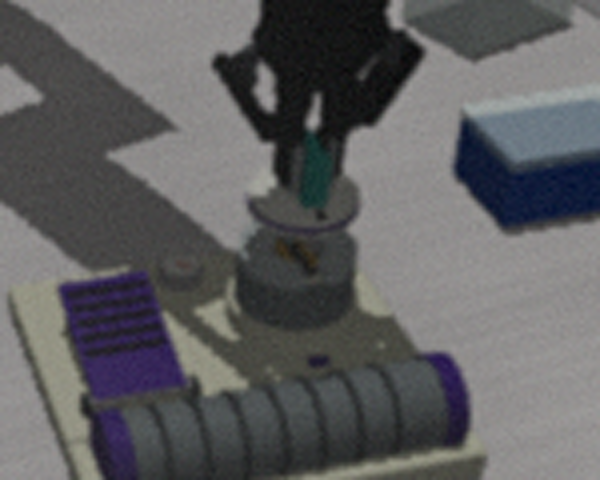

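Slot (283,172) and purple index marks (283,142) line up with the wing's mark (283,205), so the cartridge is aligned. Now I'll lower it with a force stop.

```bash
python3 - <<'E'
from h import *
Y0=YAW+np.pi
hit=ctrl.move_l(tcp(Y0,133),vel=40,threshold=5)
s=sensors.read_state(); print(hit,s["t"],s["eef_pos"],s["force"],s["wrist_torque"])
if s["eef_pos"][2]<138:
    hit=ctrl.move_l(tcp(Y0,126),vel=25,threshold=20)
    s=sensors.read_state(); print(hit,s["t"],s["eef_pos"],s["force"],s["wrist_torque"],s["grip_width"])
p,d=optics.grab_frame("scene"); cv2.imwrite("pics/s6.png",cv2.resize(p[130:250,270:420],None,fx=4,fy=4,interpolation=cv2.INTER_CUBIC)[:,:,::-1])
E
```

```text
False 17.1 [511.32935416 210.36475394 132.7668138 ] [ 0.14810903 -0.18531381 -3.75804983] [-0.02809156  0.01431278  0.01701612]
False 17.5333 [512.04147333 210.53217241 127.09659518] [-1.94576798 -1.51135753  5.56709326] [-0.13668014  0.42042906 -0.0004802 ] 14.607900939099492
```

View pics/s6.png

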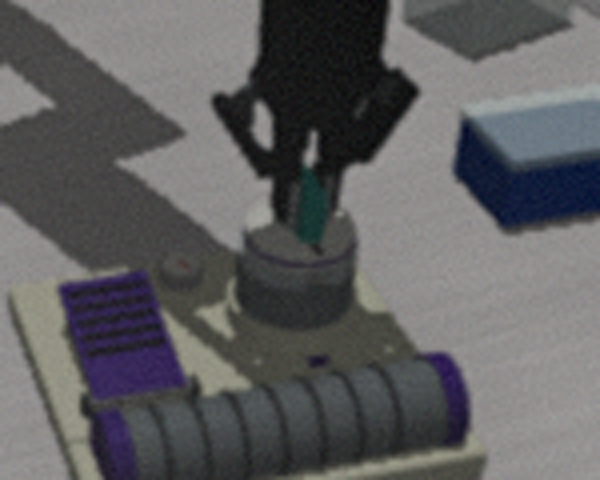

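The bar has entered the slots, and the force change of about 9.5 N at TCP z 127 matches the plunger spring. I'll push it home.

```bash
python3 - <<'E'
from h import *
Y0=YAW+np.pi
for z in (122,119.5,118):
    hit=ctrl.move_l(tcp(Y0,z),vel=25,threshold=20); ctrl.hold(0.1)
    s=sensors.read_state(); print(z,hit,s["t"],s["eef_pos"],s["force"],s["wrist_torque"],s["grip_width"])
    if s["force"][2]>16: break
p,d=optics.grab_frame("scene"); cv2.imwrite("pics/s7.png",cv2.resize(p[130:250,270:420],None,fx=4,fy=4,interpolation=cv2.INTER_CUBIC)[:,:,::-1])
p,d=optics.grab_frame("wrist"); cv2.imwrite("pics/w7.png",p[:,:,::-1])
E
```

```text
122 False 17.9917 [512.06479557 210.54465222 123.02141094] [-2.19625223 -0.46331965  6.46688034] [-0.1236842   0.46306396 -0.04495118] 14.652529543302737
119.5 False 18.3417 [512.15654897 210.54825854 121.72626527] [-4.08998447 -3.05675924 11.88617543] [-0.27096795  0.86389063 -0.00937761] 14.853129796641985
118 False 18.6917 [512.13821737 210.55375767 121.68612192] [-8.872636   -2.54649189 19.45609132] [-0.41490011  1.40426361  0.05266187] 14.417399939122193
```

View pics/w7.png

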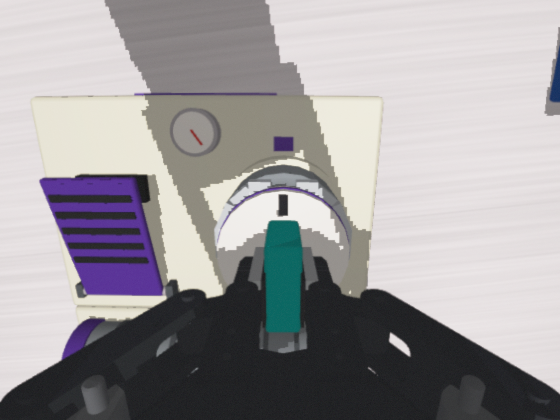

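View pics/s7.png

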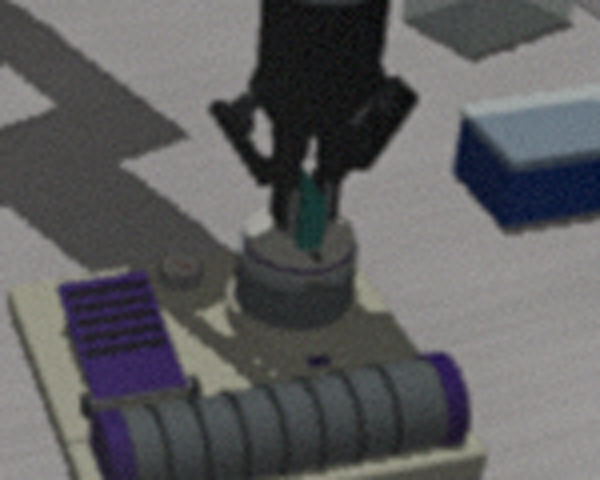

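It hit a hard stop at TCP z 121.7 (expected 121–121.7), and the flange is flat on the socket rim. Now I'll raise the grip and twist clockwise about the socket axis in steps.

```bash
python3 - <<'E'
from h import *
Y0=YAW+np.pi
ctrl.gripper_to(5,120)
for a in (0.2,0.4,0.6,0.8,1.0,1.2,1.35,1.5):
    y=Y0-a
    ctrl.move_l(tcp(y,118.5),R(y),vel=8 if a<1 else 8)
    s=sensors.read_state(); yy=np.arctan2(s["eef_rot"][1,0],s["eef_rot"][0,0])
    print(a,round((Y0-yy+np.pi)%(2*np.pi)-np.pi,3),round(s["t"],2),s["eef_pos"].round(2),s["force"].round(1),s["wrist_torque"].round(3),round(s["grip_width"],2))
p,d=optics.grab_frame("scene"); cv2.imwrite("pics/s8.png",cv2.resize(p[130:250,270:420],None,fx=4,fy=4,interpolation=cv2.INTER_CUBIC)[:,:,::-1])
p,d=optics.grab_frame("wrist"); cv2.imwrite("pics/w8.png",p[:,:,::-1])
E
```

```text
0.2 0.2 19.36 [512.59 210.12 121.73] [-6.2 -1.9 16.4] [-0.297  1.01  -0.101] 14.78
0.4 0.4 19.71 [512.36 209.33 121.74] [-5.  -2.9 16.7] [-0.473  1.07  -0.09 ] 14.23
0.6 0.6 20.06 [511.93 208.64 121.72] [-5.9 -3.2 18.1] [-0.52   1.026 -0.073] 14.26
0.8 0.8 20.41 [511.41 207.99 121.73] [-6.1 -4.7 17.4] [-0.608  1.117 -0.023] 14.16
1.0 1.0 20.76 [510.74 207.54 121.74] [-7.8 -3.9 18. ] [-0.708  1.202 -0.067] 14.46
1.2 1.2 21.11 [509.91 207.28 121.72] [-7.1 -4.8 18.3] [-0.746  1.317 -0.086] 14.65
1.35 1.35 21.41 [509.22 207.23 121.75] [-9.3 -5.2 20.3] [-0.71   1.43  -0.012] 14.28
1.5 1.5 21.71 [508.64 207.22 121.76] [-8.7 -4.6 20. ] [-0.705  1.534  0.044] 14.44
```

View pics/w8.png

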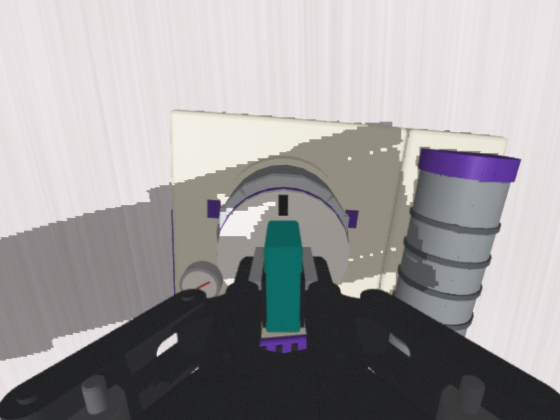

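View pics/s8.png

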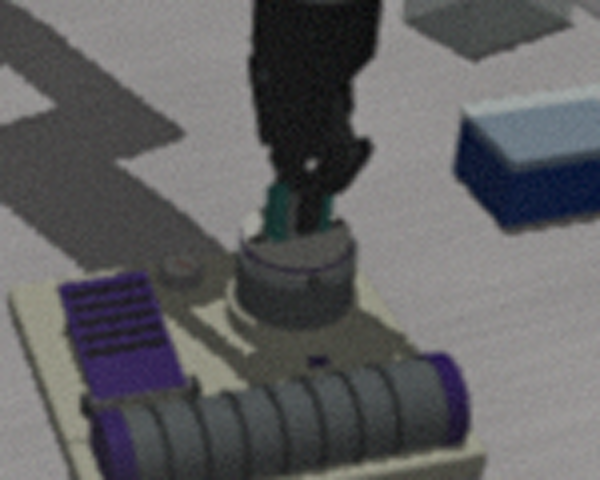

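The wing (284,275) is turning with the gripper and the flange stays flat. I'll continue to feel the stop.

```bash
python3 - <<'E'
from h import *
Y0=YAW+np.pi
for a in (1.58,1.64,1.69,1.74,1.79):
    y=Y0-a
    ctrl.move_l(tcp(y,118.5),R(y),vel=3); ctrl.hold(0.15)
    ss=[]
    for _ in range(4): ss.append(sensors.read_state()); ctrl.hold(0.02)
    s=ss[-1]; yy=np.arctan2(s["eef_rot"][1,0],s["eef_rot"][0,0]); tz=np.mean([q["wrist_torque"] for q in ss],0)
    print(a,round((Y0-yy+np.pi)%(2*np.pi)-np.pi,3),round(s["t"],2),s["eef_pos"].round(2),s["force"].round(1),tz.round(3),round(s["grip_width"],2))
    if tz[2]>0.45: break
p,d=optics.grab_frame("wrist"); cv2.imwrite("pics/w9.png",p[:,:,::-1]); np.savez("w9.npz",p=p,d=d,**s)
p,d=optics.grab_frame("top"); cv2.imwrite("pics/t9.png",cv2.resize(p[180:270,190:310],None,fx=5,fy=5,interpolation=cv2.INTER_CUBIC)[:,:,::-1])
E
```

```text
1.58 1.579 22.26 [508.35 207.27 121.77] [-9.2 -4.4 20.2] [-0.746  1.545  0.068] 14.12
1.64 1.639 22.73 [508.05 207.36 121.76] [-8.9 -3.8 20.1] [-0.656  1.587  0.265] 14.56
1.69 1.687 23.19 [507.81 207.44 121.76] [-10.2  -4.4  20.4] [-0.624  1.602  0.793] 14.56
```

View pics/w9.png

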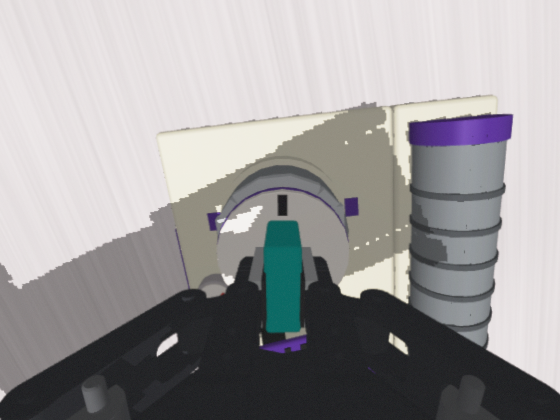

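The stop is clear: torque rose from 0.07 to 0.79 Nm between 1.58 and 1.69 rad. The wing is still square in the jaws (284,275). I'll ease off slightly, then do the final checks of steadiness, tilt, height and bystanders.

```bash
python3 - <<'E'
from h import *
Y0=YAW+np.pi
y=Y0-1.675
ctrl.move_l(tcp(y,118.5),R(y),vel=3); ctrl.hold(0.6)
s=sensors.read_state(); p,d=optics.grab_frame("wrist")
yy=np.arctan2(s["eef_rot"][1,0],s["eef_rot"][0,0])
print(s["t"],Y0-yy,s["eef_pos"],s["eef_rot"][:,2],s["force"],s["wrist_torque"],s["grip_width"])
C=cam("wrist",s);P=cloud(d,C); hsv=cv2.cvtColor(p,cv2.COLOR_RGB2HSV)
near=np.linalg.norm(P[...,:2]-SOCK,axis=-1)<40
m=near&(P[...,2]>85)&(P[...,2]<99)&(hsv[...,1]<40)&(hsv[...,2]>70)
A=np.c_[P[m][:,:2]-SOCK,np.ones(m.sum())]; co=np.linalg.lstsq(A,P[m][:,2],rcond=None)[0]; print("flange plane slopes,z",co,m.sum())
m=(hsv[...,0]>80)&(hsv[...,0]<97)&(hsv[...,1]>100)&near&(P[...,2]>120)
A=np.c_[P[m][:,:2]-SOCK,np.ones(m.sum())]; print("wing top z",np.median(P[m][:,2]))
v,u=np.where(m);Q=onplane(np.c_[u,v],np.median(P[m][:,2]),C);print(cv2.minAreaRect(Q[:,:2].astype(np.float32)))
p,d=optics.grab_frame("scene"); cv2.imwrite("pics/s10.png",p[:,:,::-1])
E
```

```text
24.1583 1.6725055675578016 [507.92383819 207.32625837 121.75890426] [-5.90909952e-05 -1.98474917e-03 -9.99998029e-01] [-10.27983568  -3.2699231   20.85562896] [-0.61030568  1.67940317  0.6271828 ] 14.378858706347446
flange plane slopes,z [-3.06228635e-03 -7.40230052e-03  9.28098917e+01] 6381
wing top z 128.71401697393617
((509.0950927734375, 210.7294464111328), (44.30073165893555, 15.69815731048584), 77.81954193115234)
```

View pics/s10.png

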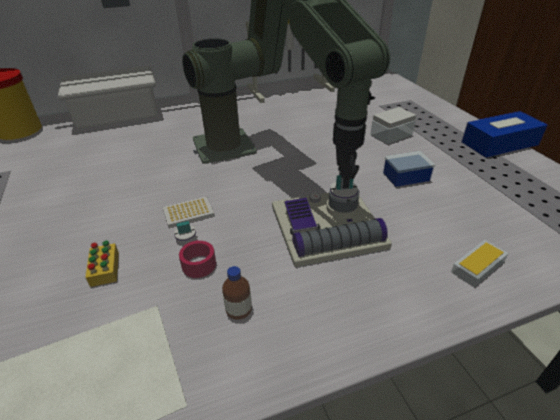

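```bash
python3 -c "
from plant import ctrl
ctrl.finish_job()"
```

```text
the job is handed in; nothing more can be done
```

I did the whole job in the order asked and handed it in at about 24 s. No verdict was reported.

- **Pedal:** I pressed it until the fingertips stopped at z≈35 mm, the stop height, and a second push gave no more travel. A picture afterwards showed it back at its rest slope (36–57 mm high).
- **Cartridge:** I took the large one from the pink ring (flange 72 mm, wing 42 × 16 mm) and left the small look-alike alone. It went into the slots freely and was pushed to a hard stop.
- **Twist:** I turned it clockwise until the torque rose sharply, from 0.07 to 0.79 Nm between 1.58 and 1.69 rad. I then eased off a little and held it there.
- **Final checks, still gripped:**
  - The gripper is turned 1.67 rad, with the wing square in the jaws.
  - The flange is level to within 0.01 rad. Its top is at 92.8 mm (92 expected) and the wing top at 128.7 mm (128 expected).
  - The push is about 21 N down, with the turning torque holding at 0.63 Nm.
  - The other labware looks unmoved in the last scene picture.

Two small disagreements remained. The wrist camera showed a sideways offset of about 1 mm, which I cancelled with views from opposite sides. There was also a steady sideways force of about 10 N while holding.

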